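Hang the guard door on the gearbox

ROBOT

A 6-joint arm with a two-finger parallel gripper is mounted at the origin on the work surface. World frame = base frame: x ahead of the robot, y to its left, z up, the work surface at z = 0. Lengths are in mm, angles in rad, forces in N, time in s.
With the tool pointing down it reaches from about 275 to 775 mm from the base axis. Payload 14.6 kg.
Tool frame: the origin (TCP) lies on the centre line of the jaws, within the pads' length; the fingertips stand 22 mm ahead of it and the grasp point (between the pads) lies 3 mm ahead of it; y points along the fingers, x is the direction in which the jaws open and shut, and the axes are right-handed (so a half turn about y gives the same grasp; the last joint's range is limited). The gripper opens to 85 mm and grips with 20 to 120 N. Pads are 22 mm wide; open, the fingers measure 114 mm over their backs; the gripper's body (76 mm by 85 mm) begins 54 mm behind the grasp point. The pads swing forward as they close: fully open they stand 13 mm farther back than shut.
Start: joints at [-1.374, 0.263, -0.048, 1.259, 0, 1.415], TCP at [180.903, -492.851, 215.678] pointing down, gripper open.
Joint ranges: [-2.65, 2.65], [-0.89, 1.7], [-1.18, 1.37], [-2.13, 2.11], [-1.35, 1.29], [-3.14, 3.14]. Speed limits (rad/s): [1.89, 1.89, 2.57, 2.79, 3.14, 3.14].

INTERFACE

Orientations are given as a rotation vector (axis times angle).
In Python, from workcell import robot gives the robot as it stands.
- The arm moves only by the shell command python3 -m handwheel 'ROWS' [OPENING] [FORCE]. ROWS is JSON, a list of rows, each a list of 6 numbers: the shift along the tool's x, y, z in mm, then the turn, a rotation vector about the tool's x, y, z in degrees. A call has 1 to 8 rows; each row shifts and turns the commanded pose from where the row before left it, along the tool's axes as they then stand; what a row does not reach is not made up. A row lasts 1/10 s, in which the tool goes at most 50 mm and 8.59 degrees, less where a joint would pass 70% of its speed; a pose out of reach is approached as far as the arm can. A call with a gripper value outside its range is refused whole. OPENING is the opening, from 0 (shut) to 1 (fully open), set as the call begins (- or left out, the last holds). The fingers move at their own pace and stop on an object; FORCE is the grip in N (left out, the last holds). Time passes only in rows, so rows that do not move let the fingers close. It gives the time, the measured TCP pose, the force and the opening at its end, in the units of the state.
- robot.state(): the state, without advancing time (a new reading comes with each control period).
- robot.snapshot(name): name is "scene" or "top" or "wrist"; returns a dict with "color" (420x560x3 uint8, blue, green, red), "depth" (420x560 float32, mm along the optical axis (not along the pixel's ray), 0 where there is no reading), "K" (3x3 intrinsics, pixels), "rvec" (rotation vector, rad) and "tvec" (3), from world to camera coordinates, as OpenCV has them; the wrist camera has in their place "mount" (4x4, takes a point from camera to tool coordinates, whose origin is the TCP and whose axes are the tool frame's). Camera axes: x right, y down, z forward; pixel columns grow to the right and rows downward; lengths in mm; the calibration is good to about 2 mm. A picture is of the moment at which its call begins: read the wrist's pose just before it.
- robot.finish_job(): hands the job in, once; it reports no verdict.
Trained networks look in a picture, given as the dict that the camera call returned (one of the last four; its "shot" number tells which), for a name from the list of things; names that differ only in an ending like _2 or _b are one class to them, and where a whole thing is asked for, a point or a joint stands for the part that bears it (a point fixed in the world has none). Each returns a list of dicts, best first, with "score" (0 to 1); they miss things now and then, are a little off and sometimes report something else, mostly with a low value. They report only what shows in the picture. A call takes as long as a camera call.
- robot.find_in(picture, target): "position" ([x, y, z] in mm, in the coordinates of the camera as it stood for that picture, good to about 4 mm: the middle of the surface that is visible of it).
- robot.outline_of(picture, target): "pixels" (420x560 bool, what is visible of it).
- robot.tip_of(picture, target): "position" ([x, y, z] in mm, in the coordinates of the camera as it stood for that picture, good to about 4 mm: a listed point, or the origin of a listed thing).
The state is a dict: "time": time; "q": joint angles; "dq": joint speeds; "joint_efforts": joint torques, N m; "eef_pos": TCP position; "tool_rot": TCP orientation; "ft_force": force on the tool from outside, world axes, zero at the start; "ft_torque": the same for the moment, N m; "opening": opening from 0.0 (shut) to 1.0 (fully open).
Only numpy, scipy, OpenCV 4.12 (cv2) and the standard library are available. Lean on these libraries where they do the work, as an engineer would, in place of code of your own. Each camera call takes 0.05 s, during which the arm holds its last target.

TASK

Hang the barred guard door back on the open gearbox: lift it out of its wooden block and lower its two hinge knuckles over the two upright hinge pins together, all the way down, then let go and leave it upright and closed across the gears. Leave the blank panel standing where it is.

Things in the scene. Friction and masses are not known exactly. Their poses are not given: they have to be found in the camera images.
- guard_door: Aluminium frame with 5 upright bars, 120 wide (y -26 to -146), 150 high (z -22 to 128), 12 thick (x); 0.4 kg. Origin: axis of its two steel ring knuckles, at the lower one's underside; z up. Knuckles: outside 34, bore 24, 14 high, undersides at z 0 and 100. Starts upright in a 22 deep slot of one of two wooden blocks (30 high, 60 x 100). All mm.
- door_tab (a point): Where to grip the door from above: in the tab on the middle of its top edge, over the centre of mass, at (0, -86, 146) mm in the door's frame. The tab is 12 mm thick (x), 40 mm wide (y) and spans z 128 to 160 mm.
- door_free_edge (a point): Middle of the door's free edge, at (0, -146, 53) mm in the door's frame.
- gearbox: Fixed green gear case with two gears behind its open front, a motor at its back. Origin: on the hinge axis at table level; z up, x points out of the open front. The case fills x -22 to -106, y -14 to -170, up to z 170 mm. Closed, the door stands across the front with its axes parallel to these and its origin at (0, 0, 50) mm.
- pin_shoulder (a point): Foot of the lower hinge pin, (0, 0, 50) mm in the gearbox frame; the upper one is 100 mm above it. Both pins stand upright, 26 mm long, tapering from 20 to 6 mm diameter, on 14 mm thick brackets. The lower knuckle must go in under the upper bracket: bring the door in level from the front (+x) 28 to 70 mm above home (45 is good), then straight down.
- blank_panel: A look-alike to leave alone: same frame size and top tab, but a solid sheet instead of bars and no knuckles. Origin in its middle, 22 mm above its underside; it stands in the other wooden block.

How it is judged:
By the outcome, as a careful person would: the job done as asked, in the order asked, and still so for the second after the job is handed in, with the robot touching nothing.
It also fails if it takes over 48 s, if anything falls off the work surface, if the arm or the gripper's body presses on something with over 40 N, if the wrist force passes 120 N, or if a joint passes its speed limit or range.

## Working session

There is one attempt and no reset: what is moved stays moved. The work goes in short steps, Python scripts to look and compute and a shell command to move; the robot and the scene stay as the last step left them, time stands still between calls to the robot, and variables do not carry over. Pictures are saved under pics/ and viewed, and the job is handed in when it is done.

```bash
mkdir -p pics; ls; cat > h.py <<'E'
import numpy as np, cv2
from scipy.spatial.transform import Rotation as R
from workcell import robot
def cam2w(p,pic,st=None):
    p=np.asarray(p,float)
    if "mount" in pic:
        M=np.array(pic["mount"]); t=M[:3,:3]@p.T
        t=(t.T+M[:3,3])
        return R.from_rotvec(st["tool_rot"]).apply(t)+np.array(st["eef_pos"])
    r=R.from_rotvec(np.ravel(pic["rvec"]))
    return r.inv().apply(p-np.ravel(pic["tvec"]))
def cloud(pic,mask,st=None):
    v,u=np.nonzero(mask&(pic["depth"]>0)); d=pic["depth"][v,u]; K=np.array(pic["K"])
    P=np.c_[(u-K[0,2])/K[0,0]*d,(v-K[1,2])/K[1,1]*d,d]
    return cam2w(P,pic,st)
E
python3 - <<'E'
from h import *
st=robot.state(); print(st)
for n in ["scene","top"]:
    p=robot.snapshot(n); cv2.imwrite(f"pics/{n}0.png",p["color"])
    for t in ["guard_door","gearbox","blank_panel","door_tab","pin_shoulder","door_free_edge"]:
        for d in robot.tip_of(p,t)[:3]: print(n,t,round(d["score"],2),cam2w(d["position"],p).round(1))
E
```

```text
pics
{'time': 0.0, 'q': array([-1.37432604e+00,  2.63563346e-01, -4.89714889e-02,  1.25944248e+00,
        1.40486695e-06,  1.41549439e+00]), 'dq': array([0.0011593 , 0.00020125, 0.00065023, 0.00083764, 0.00063839,
       0.00090993]), 'joint_efforts': array([-2.69966094e-04, -6.37608576e+01,  3.84565437e+01,  1.36804412e-02,
       -2.93994776e-05,  7.14747046e-06]), 'eef_pos': array([ 180.82542088, -492.53033519,  215.19149794]), 'tool_rot': array([-1.35449136,  0.94687189, -0.94546515]), 'ft_force': array([-0.22234625,  0.11057913,  0.69430798]), 'ft_torque': array([-0.01041873, -0.03624034, -0.0061996 ]), 'opening': 1.0021642816068919}
scene guard_door 0.61 [ 617.2 -172.5   30.1]
scene gearbox 0.58 [598.9 211.6   0.6]
scene blank_panel 0.81 [ 427.4 -165.    27.4]
scene door_tab 0.68 [ 622.2 -256.1  175.1]
scene pin_shoulder 0.61 [599.  215.   50.2]
scene door_free_edge 0.88 [ 624.8 -315.9   78.7]
top guard_door 0.82 [ 618.7 -166.9   35.4]
top gearbox 0.68 [591.9 213.5   2.7]
top blank_panel 0.8 [ 434.1 -165.9   29. ]
top door_tab 0.74 [ 620.  -254.5  176.5]
top pin_shoulder 0.72 [592.1 213.9  50.2]
top door_free_edge 0.95 [ 626.4 -314.7   82.3]
top door_free_edge 0.47 [ 5.921e+02  2.136e+02 -1.000e-01]
```

View pics/scene0.png

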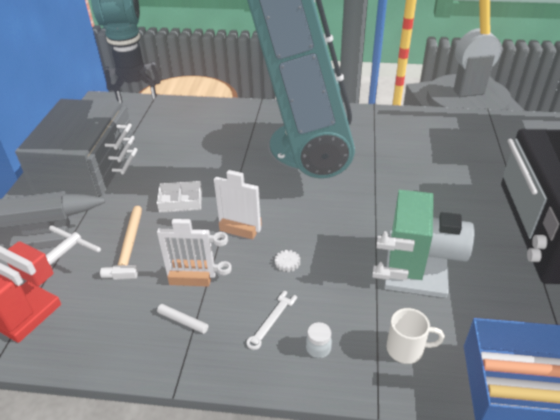

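View pics/top0.png

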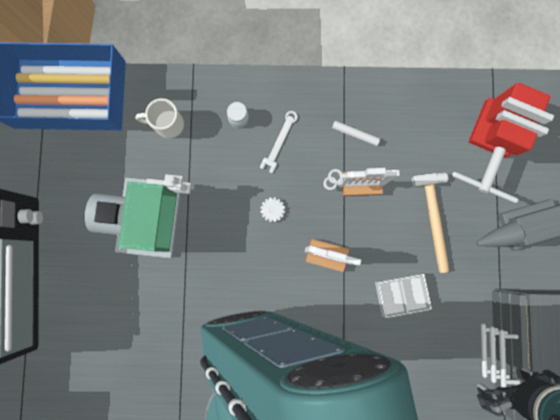

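```bash
python3 - <<'E'
from h import *
for n in ["top","scene"]:
    p=robot.snapshot(n); print(n,np.array(p["K"]).ravel().round(0), cam2w([0,0,0],p).round(0))
    a=cloud(p,np.ones((420,560),bool)); 
    for t in ["gearbox","guard_door","blank_panel"]:
        o=robot.outline_of(p,t)
        if not o: print("none",t);continue
        m=o[0]["pixels"]; P=cloud(p,m); np.save(f"{n}_{t}.npy",P)
        print(t,o[0]["score"],len(P),np.percentile(P,[1,50,99],axis=0).round(0).tolist())
    c=p["color"]
    if n=="top": c1=c[160:270,80:220]; c2=c[140:280,290:430]
    else: c1=c[180:300,360:480]; c2=c[160:300,150:270]
    cv2.imwrite(f"pics/{n}1.png",np.hstack([cv2.resize(x,(400,400),interpolation=cv2.INTER_CUBIC) for x in (c1,c2)]))
P=np.load("top_gearbox.npy"); r=P[(P[:,2]>160)&(P[:,2]<180)]
print(len(r),r[:,2].mean(),cv2.minAreaRect(r[:,:2].astype(np.float32)))
E
```

```text
top [438.   0. 271.   0. 438. 209.   0.   0.   1.] [ 427.  -28. 1173.]
gearbox 0.77 5816 [[423.0, 202.0, 7.0], [516.0, 284.0, 159.0], [618.0, 420.0, 174.0]]
guard_door 0.63 949 [[602.0, -313.0, 1.0], [620.0, -238.0, 140.0], [635.0, -153.0, 193.0]]
blank_panel 0.76 469 [[410.0, -226.0, -0.0], [430.0, -158.0, 158.0], [454.0, -105.0, 193.0]]
scene [535.   0. 286.   0. 535. 219.   0.   0.   1.] [1500.  101. 1009.]
gearbox 0.92 6842 [[439.0, 204.0, 7.0], [568.0, 303.0, 123.0], [624.0, 416.0, 174.0]]
guard_door 0.71 2216 [[446.0, -346.0, -1.0], [624.0, -243.0, 102.0], [634.0, -155.0, 192.0]]
blank_panel 0.68 1770 [[417.0, -224.0, 27.0], [433.0, -165.0, 106.0], [451.0, -109.0, 191.0]]
2810 169.67564471863807 ((530.6549072265625, 307.3544921875), (164.9050750732422, 192.70285034179688), 74.81340789794922)
```

View pics/top1.png

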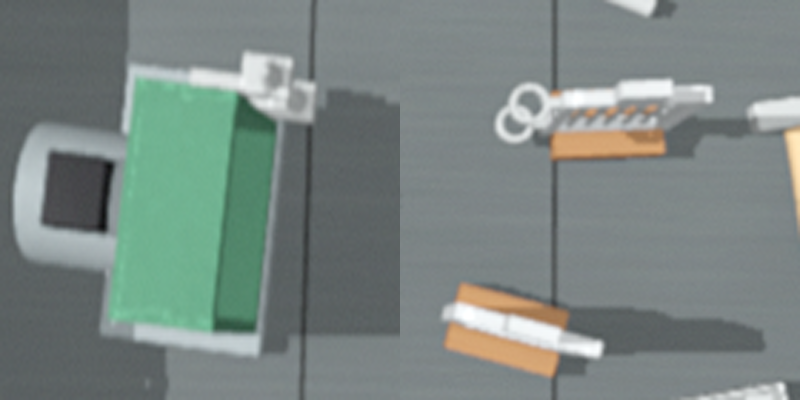

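View pics/scene1.png

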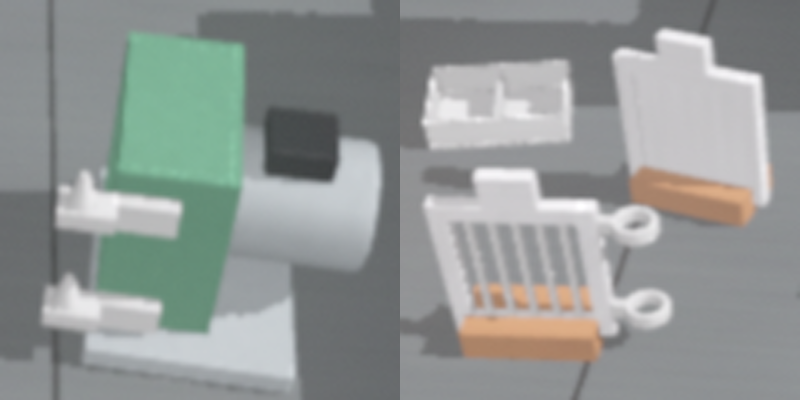

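```bash
python3 - <<'E'
from h import *
for n in ["top","scene"]:
    p=robot.snapshot(n); hsv=cv2.cvtColor(p["color"],cv2.COLOR_BGR2HSV)
    g=cv2.inRange(hsv,(45,60,50),(85,255,255))>0
    v,u=np.nonzero(g&(p["depth"]>0))
    P=cloud(p,g); k=(abs(P[:,2]-170)<4)&(P[:,1]>150)&(P[:,1]<480)&(P[:,0]>350)&(P[:,0]<700)
    m=np.zeros((420,560),np.uint8); m[v[k],u[k]]=255
    m=cv2.morphologyEx(m,cv2.MORPH_OPEN,np.ones((5,5)))
    r=cloud(p,m>0); 
    b=cv2.minAreaRect(r[:,:2].astype(np.float32)); print(n,len(r),r[:,2].mean(),b,cv2.boxPoints(b).round(0).tolist())
    c=cv2.approxPolyDP(max(cv2.findContours(m,0,2)[0],key=cv2.contourArea),5,True).reshape(-1,2);print(c.tolist())
    # door plane from scene/top cloud
    P=np.load(f"{n}_guard_door.npy")
    for lo,hi in ((150,190),(60,146)):
        q=P[(P[:,2]>lo)&(P[:,2]<hi)&(P[:,0]>595)&(P[:,0]<650)&(P[:,1]<-195)]
        vx,vy,x0,y0=cv2.fitLine(q[:,:2].astype(np.float32),cv2.DIST_HUBER,0,.01,.01).ravel(); print("door",lo,len(q),np.degrees(np.arctan2(vx,vy)),x0,y0, np.percentile(q,[2,98],axis=0).round(0).tolist())
    q=P[P[:,2]>181]; 
    if len(q): print("tabtop",len(q),q.mean(0),cv2.minAreaRect(q[:,:2].astype(np.float32)))
E
```

```text
top 1934 170.5178378079693 ((510.18353271484375, 284.1180419921875), (84.0194091796875, 153.17041015625), 85.49666595458984) [[431.0, 248.0], [583.0, 236.0], [590.0, 320.0], [437.0, 332.0]]
[[127, 186], [137, 199], [124, 200], [122, 221], [129, 222], [121, 227], [127, 233], [121, 233], [119, 247], [133, 246], [134, 239], [137, 249], [153, 250], [147, 238], [155, 239], [161, 190], [148, 184], [146, 196], [145, 183], [133, 193]]
door 150 274 176.81963 620.58014 -250.07765 [[614.0, -311.0, 152.0], [630.0, -198.0, 190.0]]
door 60 164 177.4941 620.2543 -273.78766 [[613.0, -312.0, 62.0], [627.0, -197.0, 145.0]]
tabtop 108 [ 621.95068043 -252.48150773  190.23076339] ((622.0671997070312, -252.81649780273438), (12.073980331420898, 39.93831253051758), 2.9346935749053955)
scene 1033 171.21942996716487 ((511.9136962890625, 282.3638000488281), (83.24050903320312, 159.4405517578125), 84.71967315673828) [[429.0, 248.0], [587.0, 234.0], [595.0, 316.0], [436.0, 331.0]]
[[399, 198], [402, 223], [432, 219], [428, 202], [422, 204], [431, 193]]
door 150 454 176.55133 626.97546 -254.3325 [[615.0, -310.0, 150.0], [632.0, -198.0, 189.0]]
door 60 682 176.65279 625.8042 -255.1858 [[618.0, -314.0, 62.0], [633.0, -195.0, 145.0]]
tabtop 123 [ 624.065928   -254.32298349  188.94817496] ((621.7399291992188, -255.41432189941406), (41.17198181152344, 18.90717315673828), 89.38999938964844)
```

```bash
cat >> h.py <<'E'
def delta(pos,yaw_xtool):
    """rel. move to pose: tool down, tool x axis at yaw (deg). returns tool-frame shift mm and rotvec deg"""
    st=robot.state(); r=R.from_rotvec(st["tool_rot"]); c,s=np.cos(np.radians(yaw_xtool)),np.sin(np.radians(yaw_xtool))
    x=np.array([c,s,0]); z=np.array([0,0,-1.]); y=np.cross(z,x); T=R.from_matrix(np.c_[x,y,z])
    return r.inv().apply(np.array(pos)-st["eef_pos"]).round(1), np.degrees((r.inv()*T).as_rotvec()).round(2)
def where():
    st=robot.state(); M=R.from_rotvec(st["tool_rot"]).as_matrix()
    print("t",round(st["time"],2),"pos",np.round(st["eef_pos"],1),"xyaw",np.degrees(np.arctan2(M[1,0],M[0,0])).round(2),"z",M[:,2].round(3),"q",np.round(st["q"],2),"F",np.round(st["ft_force"],1),"T",np.round(st["ft_torque"],2),"op",round(st["opening"],3))
    return st
E
python3 - <<'E'
from h import *
where(); print(R.from_rotvec(robot.state()["tool_rot"]).as_matrix().round(3))
for y in (3.2,183.2): print(delta([622,-253,250],y))
p=robot.snapshot("wrist"); print(np.round(p["mount"],3),p["K"]); cv2.imwrite("pics/w0.png",p["color"])
E
```

```text
t 1.2 pos [ 180.9 -492.8  215.7] xyaw -69.84 z [ 0.939  0.345 -0.   ] q [-1.37  0.26 -0.05  1.26 -0.    1.42] F [-0.6 -0.5 -0.6] T [ 0.01  0.01 -0.01] op 1.005
[[ 0.345 -0.     0.939]
 [-0.939  0.     0.345]
 [-0.    -1.    -0.   ]]
(array([-73.2, -34.3, 496.7]), array([-76.48, -56.63, -56.64]))
(array([-73.2, -34.3, 496.7]), array([-60.41,  81.58,  81.57]))
[[ 1.00000e+00  0.00000e+00  1.00000e-03 -1.38000e-01]
 [-1.00000e-03 -2.71000e-01  9.63000e-01 -1.58623e+02]
 [ 0.00000e+00 -9.63000e-01 -2.71000e-01  6.90430e+01]
 [ 0.00000e+00  0.00000e+00  0.00000e+00  1.00000e+00]] [[309.3175635    0.         279.21509775]
 [  0.         309.3175635  209.50034451]
 [  0.           0.           1.        ]]
```

View pics/w0.png

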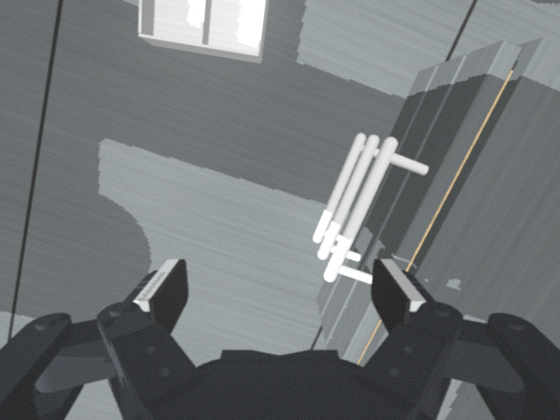

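```bash
sed -i 's/z=np.array(\[0,0,-1.\]); y=np.cross(z,x)/y=np.array([0,0,-1.]); z=np.cross(x,y)/' h.py
python3 -m handwheel '[[0,-20,0,0,-8,0],[0,-20,0,0,-8,0]]' && python3 - <<'E'
from h import *
where()
for y in (3.2,183.2): print(delta([622,-253,260],y))
E
```

```text
time: 1.45
eef_pos: [180.8, -492.5, 256.0]
tool_rot: [-1.444, 0.729, -0.728]
ft_force: [0.3, -0.6, 0.6]
opening: 1.0
t 1.45 pos [ 180.8 -492.5  256. ] xyaw -53.53 z [0.804 0.594 0.   ] q [-1.37  0.25  0.05  1.37 -0.    1.13] F [ 0.3 -0.6  0.6] T [ 0.01 -0.02  0.02] op 1.0
(array([ 69.6,  -3.9, 497.1]), array([-5.000e-02, -5.673e+01, -4.000e-02]))
(array([ 69.6,  -3.9, 497.1]), array([ 4.0000e-02,  1.2327e+02, -6.0000e-02]))
```

```bash
python3 -m handwheel '[[7,0,45,0,0,0],[7,0,45,0,0,0],[7,0,45,0,0,0],[7,0,45,0,0,0],[7,0,45,0,0,0],[7,0,45,0,0,0],[7,0,45,0,0,0],[7,0,45,0,0,0]]'
python3 -m handwheel '[[7,0,45,0,0,0],[7,0,45,0,0,0],[0,0,30,0,0,0],[0,0,0,0,-8.5,0],[0,0,0,0,-8.5,0],[0,0,0,0,-8.5,0],[0,0,0,0,-8.5,0],[0,0,0,0,-8.5,0]]'
python3 -m handwheel '[[0,0,0,0,-8.5,0],[0,0,0,0,-8.5,0],[0,0,0,0,-8.5,0],[0,0,0,0,-8.5,0],[0,0,0,0,-8.5,0],[0,0,0,0,-8.5,0],[0,0,0,0,-8.5,0],[0,0,0,0,-8.5,0]]'
python3 -m handwheel '[[0,0,0,0,-8.5,0],[0,0,0,0,-8.5,0],[0,0,0,0,-8.5,0],[0,0,0,0,-8.5,0],[0,0,0,0,-8.5,0],[0,0,0,0,-8.5,0],[0,0,0,0,-8.5,0],[0,0,0,0,-8.5,0]]'
python3 - <<'E'
from h import *
where()
print(delta([622,-253,260],183.2))
E
```

```text
time: 2.25
eef_pos: [506.2, -324.5, 255.8]
tool_rot: [-1.444, 0.733, -0.733]
ft_force: [-1.2, -2.4, 0.9]
opening: 1.003
time: 3.05
eef_pos: [609.8, -266.1, 255.5]
tool_rot: [-1.565, 0.151, -0.15]
ft_force: [0.2, -0.7, -0.1]
opening: 0.999
time: 3.85
eef_pos: [609.8, -266.2, 255.6]
tool_rot: [-1.428, -0.775, 0.776]
ft_force: [0.7, 1.0, -0.1]
opening: 1.003
time: 4.65
eef_pos: [609.8, -266.2, 255.6]
tool_rot: [-0.855, -1.643, 1.643]
ft_force: [0.2, -0.3, -0.3]
opening: 1.002
t 4.65 pos [ 609.8 -266.2  255.6] xyaw 125.01 z [-0.819 -0.574  0.   ] q [-0.53  0.52  0.47  1.52  0.   -1.14] F [ 0.2 -0.3 -0.3] T [-0.    0.02  0.03] op 1.002
(array([  3.8,  -4.4, -17.6]), array([  0.  , -58.19,   0.  ]))
```

```bash

python3 -m handwheel '[[3.8,0,-17.6,0,-7.3,0],[0,0,0,0,-7.3,0],[0,0,0,0,-7.3,0],[0,0,0,0,-7.3,0],[0,0,0,0,-7.3,0],[0,0,0,0,-7.3,0],[0,0,0,0,-7.3,0],[0,0,0,0,-7.1,0]]'
python3 - <<'E'
from h import *
st=where()
print(delta([622,-253,260],183.2))
st=robot.state();p=robot.snapshot("wrist"); cv2.imwrite("pics/w1.png",p["color"])
for t in ["door_tab","guard_door"]:
  for d in robot.tip_of(p,t)[:2]: print(t,d["score"],cam2w(d["position"],p,st))
o=robot.outline_of(p,"guard_door")
if o:
  P=cloud(p,o[0]["pixels"],st); q=P[abs(P[:,2]-190)<5]; print(len(q),q.mean(0),cv2.minAreaRect(q[:,:2].astype(np.float32)))
E
```

```text
time: 5.45
eef_pos: [622.1, -253.1, 255.5]
tool_rot: [-0.061, 2.194, -2.193]
ft_force: [-0.6, -0.2, -0.4]
opening: 1.001
t 5.45 pos [ 622.1 -253.1  255.5] xyaw -176.84 z [ 0.055 -0.998 -0.   ] q [-0.51  0.53  0.49  1.53  0.   -2.13] F [-0.6 -0.2 -0.4] T [0.06 0.03 0.02] op 1.001
(array([ 0.1, -4.5, -0.1]), array([ 0.01, -0.04,  0.01]))
door_tab 0.72 [ 623.73123823 -252.92261441  172.35411151]
door_tab 0.46 [ 626.30635744 -310.51847986   84.69137687]
guard_door 0.76 [ 619.79658053 -168.33943067   28.13520325]
814 [ 621.62501996 -254.40772675  190.33625673] ((621.3952026367188, -253.887939453125), (11.64428424835205, 40.06666564941406), 2.9603025913238525)
```

View pics/w1.png

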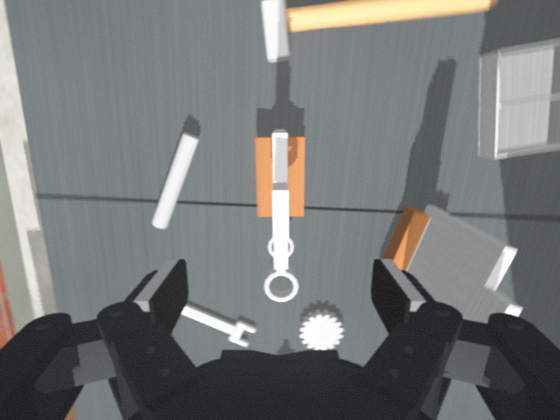

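```bash

python3 -m handwheel '[[0.5,30,0.9,0,0,0],[0,30,0,0,0,0],[0,17,0,0,0,0],[0,0,0,0,0,0]]' 0.5 &&
python3 -m handwheel '[[0,0,0,0,0,0],[0,0,0,0,0,0],[0,0,0,0,0,0],[0,0,0,0,0,0],[0,0,0,0,0,0],[0,0,0,0,0,0]]' 0 80
python3 - <<'E'
from h import *
st=where()
E
```

```text
time: 6.05
eef_pos: [620.6, -253.4, 176.4]
tool_rot: [-0.055, 2.201, -2.197]
ft_force: [-0.8, -0.4, -0.0]
opening: 0.504
time: 6.65
eef_pos: [621.7, -254.0, 178.8]
tool_rot: [-0.054, 2.196, -2.196]
ft_force: [-0.1, -0.1, -0.0]
opening: -0.004
t 6.65 pos [ 621.7 -254.   178.8] xyaw -177.15 z [ 0.05  -0.999  0.   ] q [-0.51  0.53  0.29  1.32 -0.   -2.13] F [-0.1 -0.1 -0. ] T [0.01 0.07 0.02] op -0.004
```

```bash
python3 - <<'E'
from h import *
st=where();p=robot.snapshot("wrist"); cv2.imwrite("pics/w2.png",p["color"])
p=robot.snapshot("scene"); cv2.imwrite("pics/s2.png",cv2.resize(p["color"][120:300,120:320],(800,600)))
E
```

```text
t 6.65 pos [ 621.7 -254.   178.8] xyaw -177.15 z [ 0.05  -0.999  0.   ] q [-0.51  0.53  0.29  1.32 -0.   -2.13] F [-0.1 -0.1 -0. ] T [0.01 0.07 0.02] op -0.004
```

View pics/w2.png

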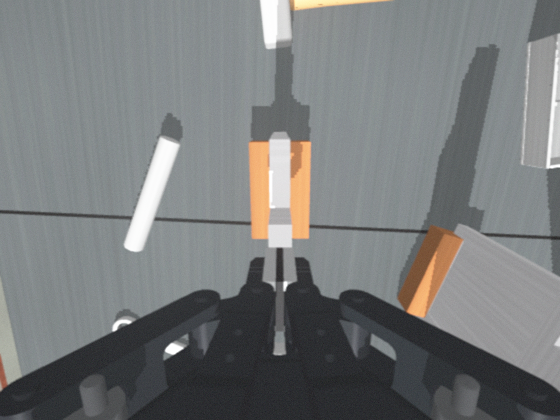

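View pics/s2.png

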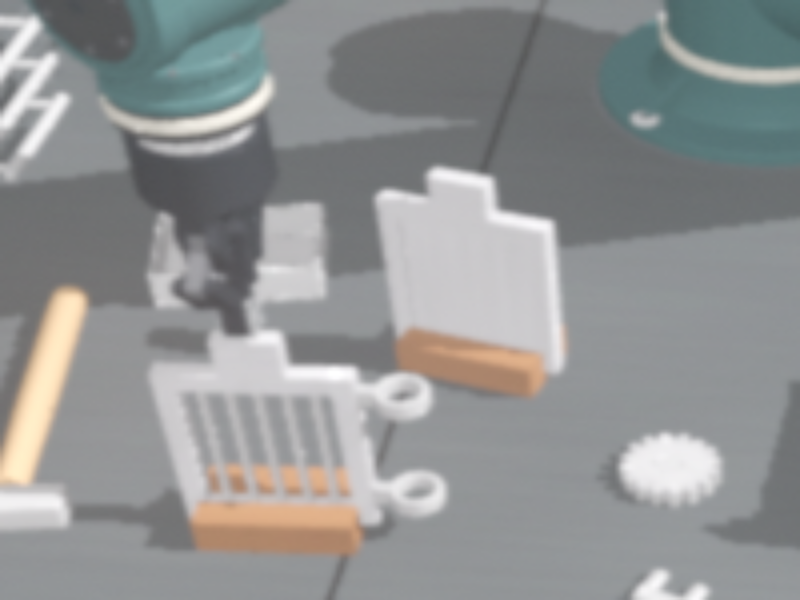

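```bash
python3 - <<'E'
from h import *
st=robot.state();p=robot.snapshot("wrist"); M=np.array(p["mount"]);K=np.array(p["K"])
def proj(w):
    t=R.from_rotvec(st["tool_rot"]).inv().apply(np.array(w)-st["eef_pos"]); c=M[:3,:3].T@(t-M[:3,3]); return (K@c/c[2])[:2].round(0)
def door(l): 
    r=R.from_euler("z",3,degrees=True); o=np.array([621.4,-254,30])-r.apply([0,-86,0]); return r.apply(l)+o
for l in [(-6,-66,160),(6,-66,160),(-6,-106,160),(6,-106,160),(-6,-146,128),(6,-146,128)]: print(l,proj(door(l)))
print("tcp",proj(st["eef_pos"]), "tips",proj(np.array(st["eef_pos"])-[0,0,22]))
c=p["color"][220:370,200:360]; cv2.imwrite("pics/w3.png",cv2.resize(c,(640,600),interpolation=cv2.INTER_CUBIC))
d=p["depth"]
for v in range(240,360,10): print(v,d[v,255:310:5].round(0))
E
```

```text
(-6, -66, 160) [291. 294.]
(6, -66, 160) [269. 294.]
(-6, -106, 160) [292. 223.]
(6, -106, 160) [268. 223.]
(-6, -146, 128) [291. 138.]
(6, -146, 128) [269. 138.]
tcp [280. 251.] tips [280. 237.]
240 [360. 361. 359. 157. 158. 157. 157. 157. 361. 362. 360.]
250 [365. 363. 363. 145. 145. 145. 145. 146. 363. 363. 364.]
260 [145. 144. 135. 134. 136. 136. 135. 135. 144. 144. 144.]
270 [134. 134. 126. 127. 125. 125. 126. 126. 126. 134. 135.]
280 [126. 125. 119. 118. 119. 119. 117. 119. 119. 126. 126.]
290 [106. 107. 109. 110. 118. 118. 118. 109. 109. 107. 107.]
300 [104. 102. 103. 103. 111. 121. 112. 103. 103. 102. 101.]
310 [ 97.  97.  98.  98. 112. 119. 110.  97.  97.  97.  97.]
320 [ 84.  84.  86.  98. 113. 122. 113.  97.  84.  85.  83.]
330 [ 80.  80.  87. 109. 114. 122. 112. 108.  85.  80.  81.]
340 [ 76.  77.  88. 111. 398. 398. 115. 110.  85.  78.  76.]
350 [ 74.  78.  87. 107. 234. 237. 234. 109.  86.  75.  73.]
```

View pics/w3.png

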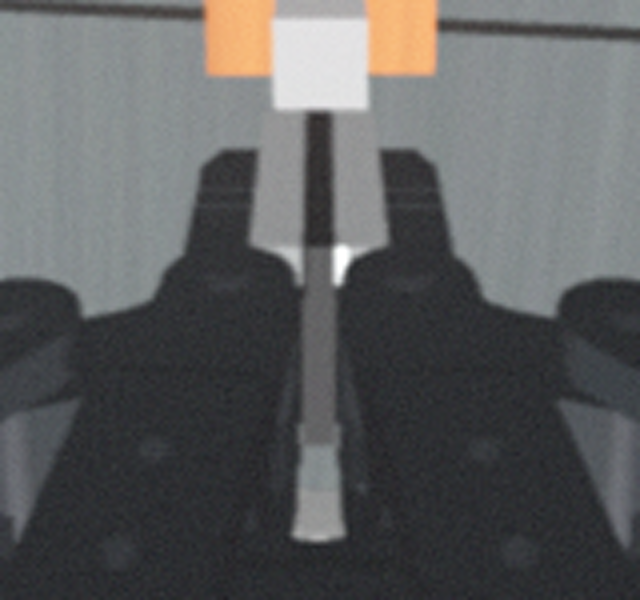

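```bash

python3 -m handwheel '[[0,0,0,0,0,0],[0,0,0,0,0,0],[0,0,0,0,0,0],[0,0,0,0,0,0]]' 0.5
python3 - <<'E'
from h import *
st=robot.state();p=robot.snapshot("wrist"); cv2.imwrite("pics/w4.png",p["color"])
K=p["K"];d=p["depth"];v,u=np.nonzero(d>0);dd=d[v,u]
M=np.array(p["mount"]); C=np.c_[(u-K[0,2])/K[0,0]*dd,(v-K[1,2])/K[1,1]*dd,dd]; T=C@M[:3,:3].T+M[:3,3]
k=(abs(T[:,0])>12)&(abs(T[:,0])<70)&(T[:,1]<40)&(v>150)
q=T[k]; print(q[:,1].max(), np.percentile(q[:,1],[90,99,99.9]))
for i in np.argsort(-q[:,1])[:2000:100]: print(q[i].round(0),u[k][i],v[k][i])
E
```

```text
time: 7.2
eef_pos: [621.6, -253.9, 178.7]
tool_rot: [-0.055, 2.196, -2.196]
ft_force: [-0.1, -0.4, -0.0]
opening: 0.499
39.91778144104373 [-62.78542216 -23.80811251  35.82370678]
[-15.  40. -79.] 260 328
[ 12.  35. -79.] 296 332
[-15.  34. -88.] 259 343
[ 21. -19. -10.] 322 284
[-26. -22.  11.] 225 249
[ 24. -25.  11.] 330 250
[-23. -26.  11.] 230 251
[ 21. -27.   1.] 325 273
[ 21. -29.   6.] 326 265
[-24. -30.  11.] 227 255
[-27. -31.  11.] 219 256
[-31. -32.   7.] 211 266
[ 21. -33.  10.] 328 261
[ 22. -35.  11.] 330 260
[ 21. -36.  -9.] 327 301
[-24. -37.  11.] 224 262
[ 21. -38.   5.] 329 277
[ 21. -39.  -9.] 328 305
[ 26. -40.  11.] 342 266
[ 34. -41.   7.] 361 275
```

View pics/w4.png

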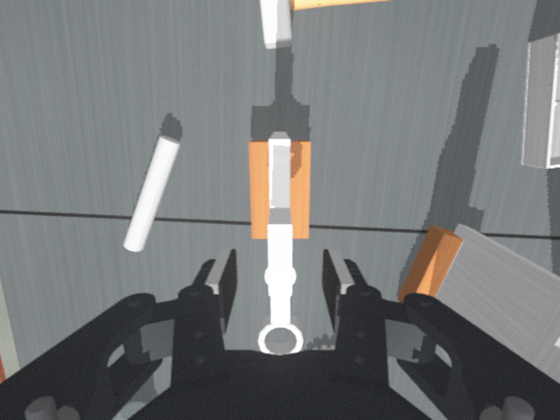

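```bash

python3 -m handwheel '[[0,13,0,0,0,0],[0,13,0,0,0,0],[0,12,0,0,0,0],[0,0,0,0,0,0]]' 
python3 -m handwheel '[[0,0,0,0,0,0],[0,0,0,0,0,0],[0,0,0,0,0,0],[0,0,0,0,0,0],[0,0,0,0,0,0]]' 0 90
python3 - <<'E'
from h import *
st=where();p=robot.snapshot("wrist"); cv2.imwrite("pics/w5.png",p["color"])
E
```

```text
time: 7.65
eef_pos: [620.9, -253.6, 139.0]
tool_rot: [-0.057, 2.199, -2.196]
ft_force: [-0.3, 1.4, -0.2]
opening: 0.499
time: 8.15
eef_pos: [622.0, -254.3, 141.5]
tool_rot: [-0.053, 2.195, -2.197]
ft_force: [-0.4, -1.0, 6.4]
opening: 0.125
t 8.15 pos [ 622.  -254.3  141.5] xyaw -177.15 z [ 0.05  -0.999  0.001] q [-0.51  0.54  0.2   1.23 -0.   -2.13] F [-0.4 -1.   6.4] T [-0.17  0.08  0.05] op 0.125
```

View pics/w5.png

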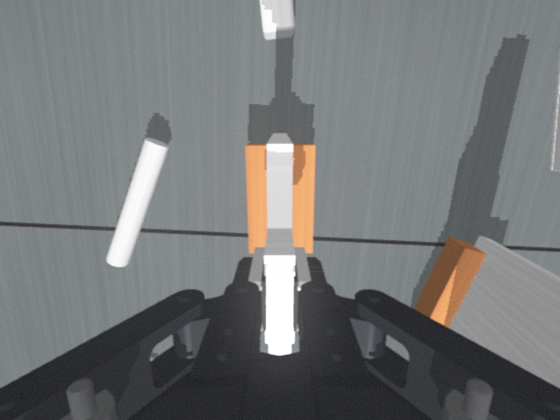

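```bash

python3 -m handwheel '[[0,-8,0,0,0,0],[0,-15,0,0,0,0],[0,-20,0,0,0,0],[0,-20,0,0,0,0],[0,-5,0,0,0,0],[0,0,0,0,0,0],[0,0,0,0,0,0]]' - 110
python3 - <<'E'
from h import *
st=where();p=robot.snapshot("wrist"); cv2.imwrite("pics/w6.png",p["color"])
p=robot.snapshot("scene"); cv2.imwrite("pics/s6.png",cv2.resize(p["color"][90:330,100:420],(800,600)))
E
```

```text
time: 8.9
eef_pos: [621.3, -253.8, 207.6]
tool_rot: [-0.056, 2.198, -2.196]
ft_force: [-0.6, 0.2, -5.5]
opening: 0.121
t 8.9 pos [ 621.3 -253.8  207.6] xyaw -177.14 z [ 0.05  -0.999 -0.001] q [-0.51  0.53  0.36  1.4   0.   -2.13] F [-0.6  0.2 -5.5] T [-0.01  0.01  0.  ] op 0.121
```

View pics/w6.png

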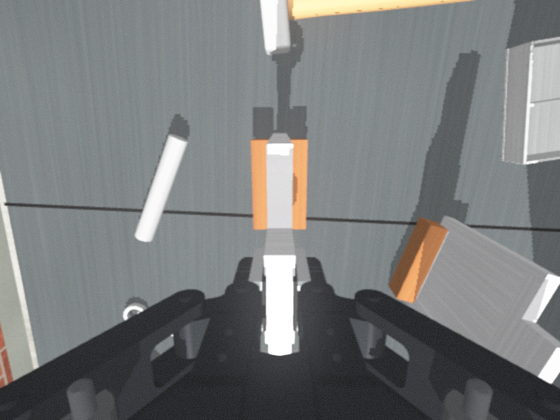

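View pics/s6.png

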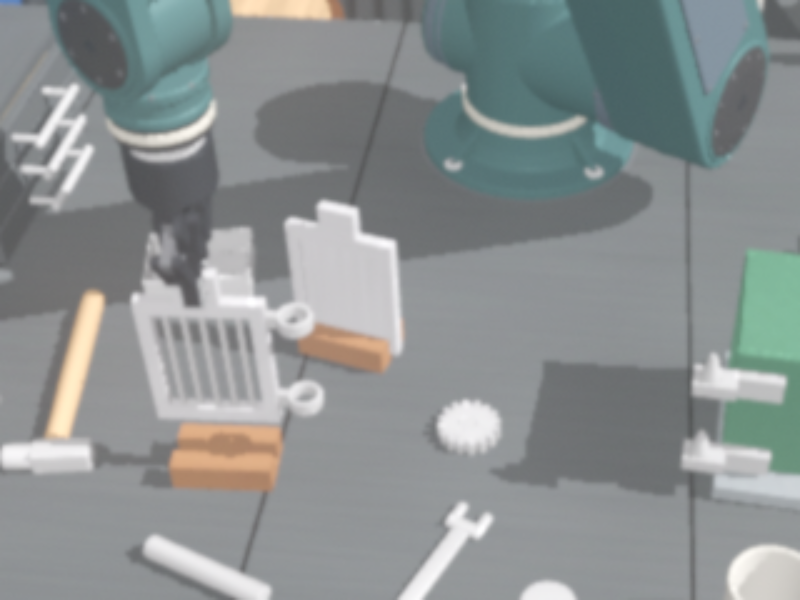

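```bash

python3 -m handwheel '[[0,0,-20,0,0,0],[0,0,-40,0,0,0],[0,0,-45,0,0,0],[0,0,-45,0,0,0],[0,0,-45,0,0,0],[0,0,-40,0,0,0],[0,0,-20,0,4,0],[0,0,0,0,8,0]]'
python3 -m handwheel '[[0,0,0,0,8,0],[0,0,0,0,8,0],[0,0,0,0,8,0],[0,0,0,0,8,0],[0,0,0,0,8,0],[0,0,0,0,8,0],[0,0,0,0,8,0],[0,0,0,0,8,0]]'
python3 -m handwheel '[[0,0,0,0,8,0],[0,0,0,0,8,0],[0,0,0,0,6,0],[0,0,0,0,0,0],[0,0,0,0,0,0]]'
python3 - <<'E'
from h import *
st=where()
for n in ["scene","top"]:
  p=robot.snapshot(n); cv2.imwrite(f"pics/{n}7.png",p["color"])
  for t in ["guard_door","door_free_edge","pin_shoulder","gearbox"]:
    for d in robot.tip_of(p,t)[:1]: print(n,t,round(d["score"],2),cam2w(d["position"],p).round(1))
st=robot.state();p=robot.snapshot("wrist");cv2.imwrite(f"pics/w7.png",p["color"])
for t in ["guard_door","pin_shoulder","gearbox"]:
    for d in robot.tip_of(p,t)[:1]: print("wrist",t,round(d["score"],2),cam2w(d["position"],p,st).round(1))
# expected pose
M=R.from_rotvec(st["tool_rot"]).as_matrix(); print("hinge exp",np.array(st["eef_pos"])-M[:,2]*86)
E
```

```text
time: 9.8
eef_pos: [608.0, 4.4, 208.4]
tool_rot: [-0.17, -2.139, 2.137]
ft_force: [1.4, -0.6, -4.0]
opening: 0.119
time: 10.6
eef_pos: [608.3, 1.5, 208.2]
tool_rot: [-1.057, -1.418, 1.419]
ft_force: [0.2, -1.0, -3.6]
opening: 0.126
time: 11.1
eef_pos: [608.6, 1.2, 208.4]
tool_rot: [-1.248, -1.145, 1.146]
ft_force: [-0.1, 0.1, -5.3]
opening: 0.121
t 11.1 pos [608.6   1.2 208.4] xyaw 85.06 z [-0.996  0.086  0.001] q [-0.13  0.41  0.16  1.32  0.   -0.05] F [-0.1  0.1 -5.3] T [-0.02  0.07 -0.01] op 0.121
scene guard_door 0.78 [695.1  -7.2  96.8]
scene door_free_edge 0.7 [552.1   6.  145.3]
scene pin_shoulder 0.68 [598.2 213.6  53. ]
scene gearbox 0.67 [595.  213.2   4.1]
top pin_shoulder 0.58 [594.2 217.   52. ]
top gearbox 0.66 [5.915e+02 2.129e+02 5.000e-01]
wrist pin_shoulder 0.67 [596.3 216.9  48.5]
wrist gearbox 0.97 [5.922e+02 2.121e+02 3.000e-01]
hinge exp [694.58287012  -6.99971744 208.6799234 ]
```

View pics/w7.png

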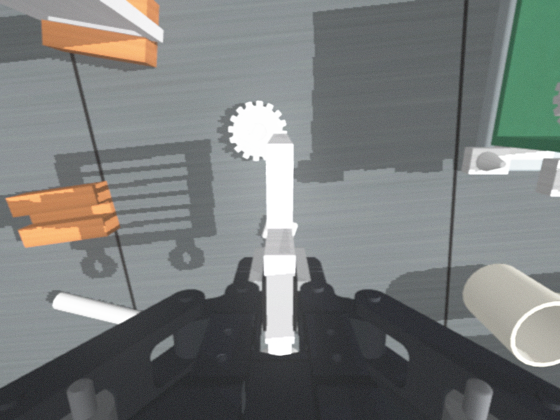

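View pics/scene7.png

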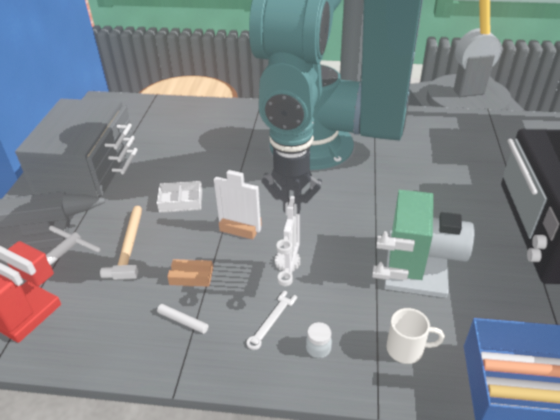

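View pics/top7.png

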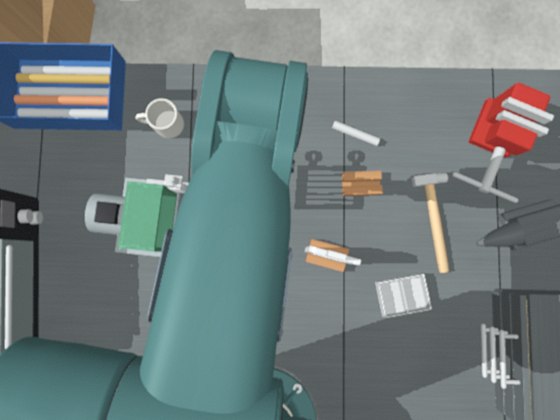

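```bash
python3 - <<'E'
from h import *
for n in ["scene","wrist","top"]:
  st=robot.state();p=robot.snapshot(n); P=cloud(p,np.ones((420,560),bool),st)
  k=(abs(P[:,0]-597)<30)&(abs(P[:,1]-212)<30); P=P[k]
  for lo,hi in ((50,53),(53,58),(58,66),(66,80),(148,154),(154,158),(158,166),(166,180)):
    q=P[(P[:,2]>lo)&(P[:,2]<hi)]; 
    if len(q)>3: print(n,lo,hi,len(q),np.median(q,axis=0).round(1),q.min(0).round(0),q.max(0).round(0))
  if n=="wrist": cv2.imwrite("pics/w8.png",cv2.resize(p["color"][60:260,400:],(640,800))[:600])
E
```

```text
scene 50 53 61 [597.4 224.7  51.8] [582. 196.  50.] [614. 242.  53.]
scene 53 58 51 [604.  219.5  55.3] [580. 196.  53.] [615. 239.  58.]
scene 58 66 28 [601.7 213.9  62.8] [583. 202.  59.] [608. 241.  66.]
scene 66 80 40 [597.7 214.5  73.6] [582. 206.  66.] [607. 242.  80.]
scene 148 154 127 [602.8 223.3 151.1] [582. 195. 148.] [615. 242. 154.]
scene 154 158 24 [599.3 213.4 155.8] [579. 198. 154.] [611. 241. 158.]
scene 158 166 33 [602.3 212.8 161.3] [581. 203. 158.] [608. 240. 165.]
scene 166 180 57 [595.8 216.6 171.4] [568. 205. 166.] [605. 242. 179.]
wrist 50 53 512 [593.9 219.8  50.7] [576. 197.  50.] [612. 242.  53.]
wrist 53 58 137 [590.5 208.1  55.9] [575. 203.  53.] [607. 238.  58.]
wrist 58 66 208 [591.7 209.2  61.5] [575. 204.  58.] [605. 240.  66.]
wrist 66 80 300 [592.6 213.8  72.3] [575. 206.  66.] [603. 242.  80.]
wrist 148 154 283 [599.1 198.8 150. ] [583. 196. 148.] [609. 204. 152.]
top 50 53 28 [591.1 228.7  51.6] [581. 209.  50.] [610. 242.  53.]
top 53 58 11 [588.7 214.6  54.7] [585. 205.  53.] [606. 239.  58.]
top 58 66 20 [592.2 211.   61.9] [577. 204.  58.] [606. 241.  66.]
top 66 80 19 [594.5 210.2  70.2] [576. 205.  66.] [602. 237.  79.]
top 148 154 126 [595.4 224.4 150.7] [576. 197. 148.] [612. 240. 154.]
top 154 158 16 [596.  216.5 154.8] [575. 203. 154.] [611. 237. 158.]
top 158 166 25 [593.2 208.6 162.7] [577. 205. 158.] [604. 237. 166.]
top 166 180 45 [584.6 236.4 170.9] [568. 208. 166.] [602. 242. 179.]
```

View pics/w8.png

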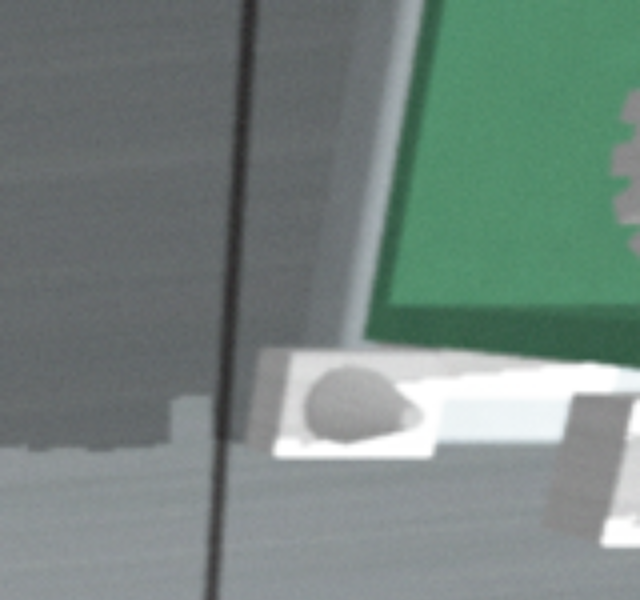

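```bash

python3 -m handwheel '[[15,0,14,0,0,0],[30,0,25,0,0,0],[30,0,25,0,0,0],[30,0,25,0,0,0],[30,0,20,0,0,0],[15,0,7,0,0,0],[0,0,0,0,0,0],[0,0,0,0,0,0]]'
python3 - <<'E'
from h import *
st=where();p=robot.snapshot("wrist"); cv2.imwrite("pics/w9.png",p["color"]); np.savez("w9.npz",**{k:np.array(p[k]) for k in("color","depth","K","mount")},pos=st["eef_pos"],rot=st["tool_rot"])
for t in ["pin_shoulder","gearbox","guard_door"]:
    for d in robot.tip_of(p,t)[:1]: print("wrist",t,round(d["score"],2),cam2w(d["position"],p,st).round(1))
p=robot.snapshot("scene"); cv2.imwrite("pics/s9.png",cv2.resize(p["color"][150:310,300:500],(800,600)))
E
```

```text
time: 12.75
eef_pos: [506.9, 160.5, 208.8]
tool_rot: [-1.25, -1.144, 1.143]
ft_force: [-0.8, -0.8, -4.0]
opening: 0.121
t 12.75 pos [506.9 160.5 208.8] xyaw 84.9 z [-0.996  0.089 -0.   ] q [ 0.15  0.28 -0.05  1.25 -0.    0.24] F [-0.8 -0.8 -4. ] T [-0.02  0.07 -0.01] op 0.121
wrist pin_shoulder 0.77 [597.9 216.6  50.7]
wrist gearbox 0.91 [593.8 212.7  -2.2]
```

View pics/w9.png

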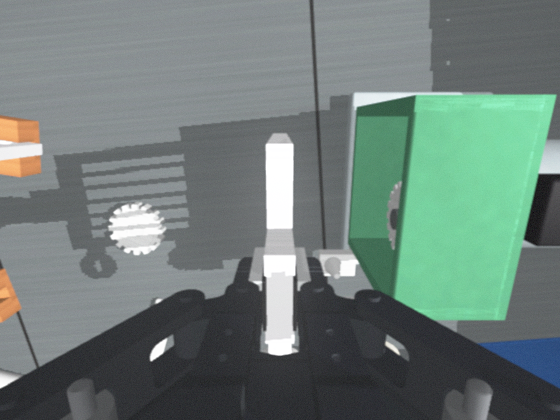

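View pics/s9.png

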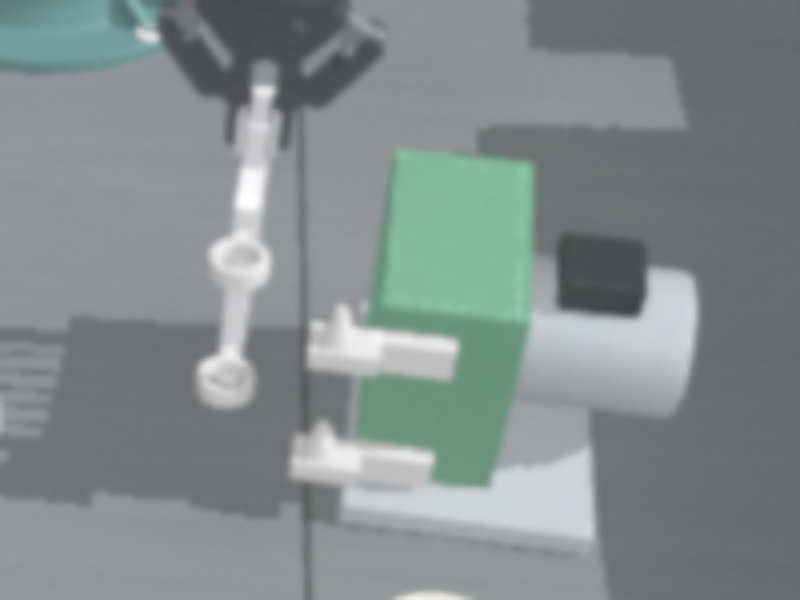

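```bash
cat > roof.py <<'E'
from h import *
f=np.load("w9.npz"); p={k:f[k] for k in("color","depth","K","mount")}; st={"eef_pos":f["pos"],"tool_rot":f["rot"]}
hsv=cv2.cvtColor(p["color"],cv2.COLOR_BGR2HSV); g=cv2.inRange(hsv,(45,60,40),(85,255,255))>0
P=cloud(p,g,st); k=abs(P[:,2]-170)<6; print(np.median(P[k,2]),k.sum())
v,u=np.nonzero(g&(p["depth"]>0)); m=np.zeros((420,560),np.uint8); m[v[k],u[k]]=255
m=cv2.morphologyEx(cv2.morphologyEx(m,cv2.MORPH_CLOSE,np.ones((5,5))),cv2.MORPH_OPEN,np.ones((7,7)))
q=cloud(p,m>0,st); b=cv2.minAreaRect(q[:,:2].astype(np.float32)); print(b)
# robust edges by percentiles in rotated frame
best=None
for a in np.arange(-98,-91,.1):
    X=np.array([np.cos(np.radians(a)),np.sin(np.radians(a))]);Y=np.array([-X[1],X[0]])
    x=q[:,:2]@X;y=q[:,:2]@Y; lx,hx=np.percentile(x,[.7,99.3]);ly,hy=np.percentile(y,[.7,99.3]); A=(hx-lx)*(hy-ly)
    if best is None or A<best[0]: best=(A,a,lx,hx,ly,hy,X,Y)
A,a,lx,hx,ly,hy,X,Y=best; print("yaw",a,hx-lx,hy-ly); 
print("origin front/right",(X*((lx+hx)/2+64)+Y*((ly+hy)/2+92)))
# pixel ray to height
def ray(u,v,z):
    K=p["K"]; a=cam2w(np.array([[0,0,0],[(u-K[0,2])/K[0,0],(v-K[1,2])/K[1,1],1]]),p,st); d=a[1]-a[0]; return (a[0]+d*(z-a[0][2])/d[2]).round(1)
cv2.imwrite("pics/w10.png",cv2.resize(p["color"][235:295,300:380],(800,600),interpolation=cv2.INTER_CUBIC))
E
python3 roof.py
```

```text
170.4506349952328 28818
((511.7308654785156, 284.829345703125), (85.6353530883789, 156.32798767089844), 84.95673370361328)
yaw -95.10000000000016 83.5519814147458 152.39272796932948
origin front/right [596.43295188 212.49984614]
```

View pics/w10.png

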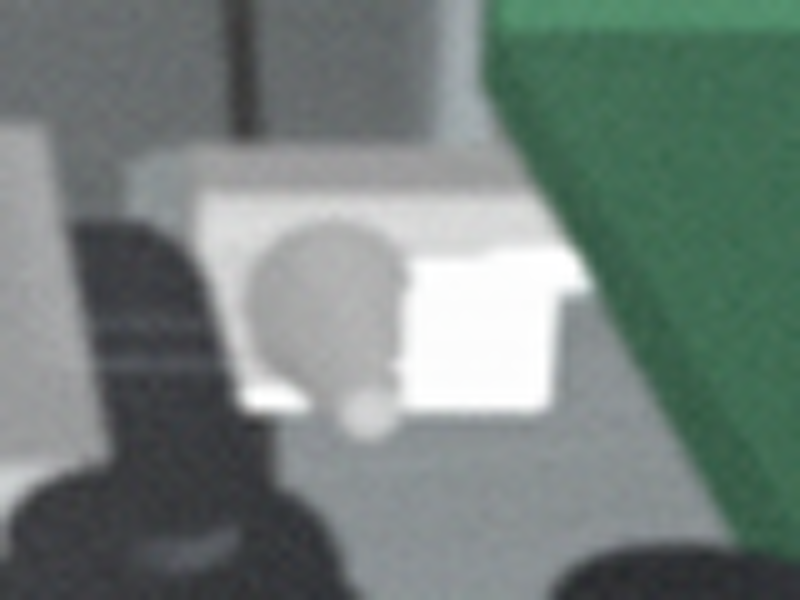

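```bash
cat >> roof.py <<'E'
print("tip",ray(337,276.2,76),"base",ray(333,265,50))
E
python3 roof.py | tail -1
```

```text
tip [598.2 213.1  76. ] base [598.1 213.2  50. ]
```

```bash

python3 -m handwheel '[[10,0,0,0,0,0],[15,0,0,0,0,0],[15,0,0,0,0,0],[10,0,0,0,0,0],[7,0,0,0,0,0],[3.3,0,0,0,0,0],[0,0,0,0,0,0],[0,0,0,0,0,0]]'
python3 - <<'E'
from h import *
P=[]
for n in ["scene","wrist","scene"]:
  st=where(); P.append(st["eef_pos"]);p=robot.snapshot(n)
  if n=="scene":
    for t in ["guard_door","pin_shoulder"]:
      for d in robot.tip_of(p,t)[:1]: print(n,t,round(d["score"],2),cam2w(d["position"],p).round(1))
    cv2.imwrite("pics/s11.png",cv2.resize(p["color"][180:300,360:480],(600,600),interpolation=cv2.INTER_CUBIC))
  else: cv2.imwrite("pics/w11.png",p["color"])
print(np.mean(P,0),delta([512.3,220.6,208],84.95))
E
```

```text
time: 13.8
eef_pos: [512.2, 220.4, 208.7]
tool_rot: [-1.25, -1.143, 1.143]
ft_force: [0.1, -0.6, -5.8]
opening: 0.116
t 13.8 pos [512.2 220.4 208.7] xyaw 84.85 z [-0.996  0.09   0.   ] q [ 0.26  0.32  0.02  1.27 -0.    0.35] F [ 0.1 -0.6 -5.8] T [0.01 0.06 0.  ] op 0.116
scene pin_shoulder 0.67 [597.7 213.7  50.2]
t 13.95 pos [512.3 220.2 208.7] xyaw 84.83 z [-0.996  0.09  -0.   ] q [ 0.26  0.32  0.02  1.27 -0.    0.35] F [ 0.   0.2 -4.6] T [0.   0.05 0.05] op 0.123
t 14.0 pos [512.3 220.2 208.8] xyaw 84.82 z [-0.996  0.09  -0.   ] q [ 0.26  0.32  0.02  1.27 -0.    0.35] F [ 0.2  0.5 -5. ] T [ 0.    0.05 -0.04] op 0.126
scene guard_door 0.79 [597.3 208.2  94.3]
scene pin_shoulder 0.87 [597.1 216.2  48.9]
[512.23812991 220.26210936 208.7188007 ] (array([ 0.2,  0.7, -0. ]), array([ 0.  , -0.11, -0.  ]))
```

View pics/s11.png

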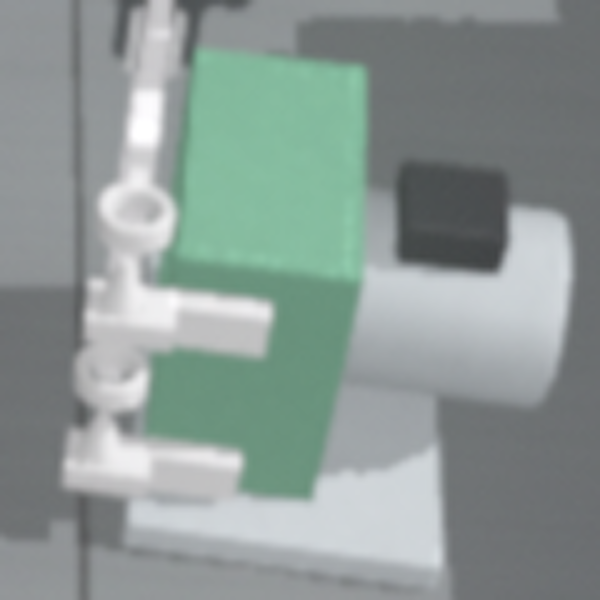

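View pics/w11.png

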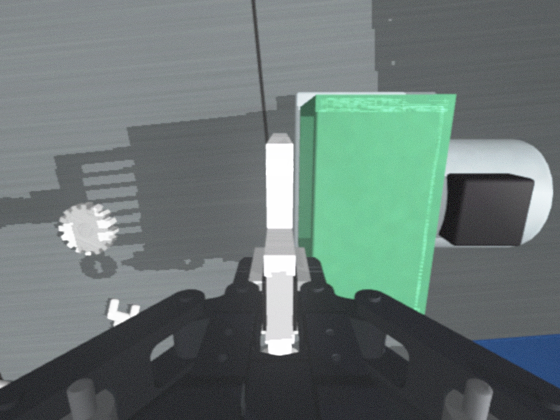

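```bash

python3 -m handwheel '[[0.2,5,0,0,0,0],[0,6,0,0,0,0],[0,6,0,0,0,0],[0,6,0,0,0,0],[0,4,0,0,0,0],[0,3,0,0,0,0],[0,0,0,0,0,0],[0,0,0,0,0,0]]'
python3 - <<'E'
from h import *
where()
p=robot.snapshot("scene"); cv2.imwrite("pics/s12.png",cv2.resize(p["color"][180:300,360:480],(600,600),interpolation=cv2.INTER_CUBIC))
E
```

```text
time: 14.95
eef_pos: [512.3, 220.8, 178.8]
tool_rot: [-1.25, -1.143, 1.143]
ft_force: [-0.9, -0.4, -4.6]
opening: 0.123
t 14.95 pos [512.3 220.8 178.8] xyaw 84.86 z [-0.996  0.09  -0.   ] q [ 0.26  0.33 -0.05  1.19  0.    0.35] F [-0.9 -0.4 -4.6] T [-0.    0.03  0.05] op 0.123
```

View pics/s12.png

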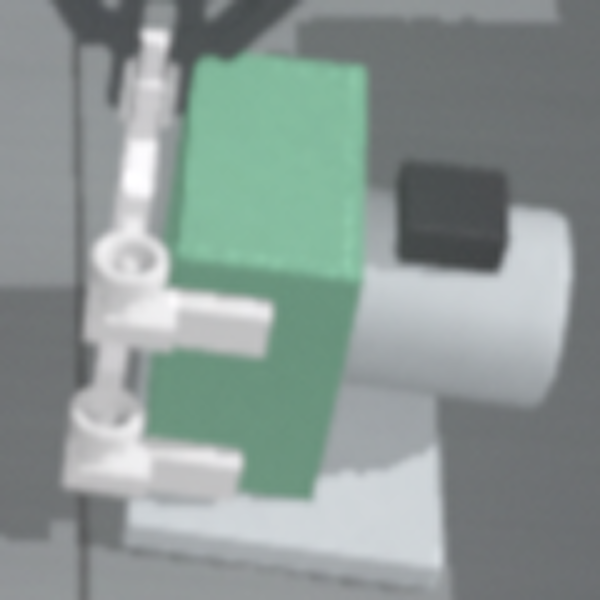

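```bash

python3 -m handwheel '[[0,4,0,0,0,0],[0,4,0,0,0,0],[0,3,0,0,0,0],[0,2,0,0,0,0],[0,0,0,0,0,0],[0,0,0,0,0,0]]'
python3 -m handwheel '[[0,1,0,0,0,0],[0,1,0,0,0,0],[0,1,0,0,0,0],[0,0,0,0,0,0]]'
python3 - <<'E'
from h import *
where()
E
```

```text
time: 15.6
eef_pos: [512.3, 220.8, 165.7]
tool_rot: [-1.25, -1.143, 1.143]
ft_force: [0.1, 0.5, -3.9]
opening: 0.127
time: 16.0
eef_pos: [512.2, 220.8, 162.5]
tool_rot: [-1.25, -1.143, 1.143]
ft_force: [-0.5, -0.2, -5.2]
opening: 0.12
t 16.0 pos [512.2 220.8 162.5] xyaw 84.85 z [-0.996  0.09   0.   ] q [ 0.26  0.34 -0.08  1.15 -0.    0.35] F [-0.5 -0.2 -5.2] T [ 0.    0.09 -0.02] op 0.12
```

```bash

python3 -m handwheel '[[0,0.7,0,0,0,0],[0,0.7,0,0,0,0],[0,0,0,0,0,0]]'
python3 -m handwheel '[[0,0.7,0,0,0,0],[0,0.7,0,0,0,0],[0,0,0,0,0,0]]'
python3 - <<'E'
from h import *
where()
p=robot.snapshot("scene"); cv2.imwrite("pics/s13.png",cv2.resize(p["color"][180:300,360:480],(600,600),interpolation=cv2.INTER_CUBIC))
E
```

```text
time: 16.3
eef_pos: [512.4, 220.8, 161.5]
tool_rot: [-1.251, -1.143, 1.143]
ft_force: [0.3, -0.4, -2.3]
opening: 0.119
time: 16.6
eef_pos: [512.2, 220.9, 161.0]
tool_rot: [-1.251, -1.144, 1.142]
ft_force: [-7.1, 0.1, 13.7]
opening: 0.126
t 16.6 pos [512.2 220.9 161. ] xyaw 84.86 z [-0.996  0.09  -0.001] q [ 0.26  0.34 -0.09  1.14  0.    0.35] F [-7.1  0.1 13.7] T [-0.23  1.01 -0.07] op 0.126
```

View pics/s13.png

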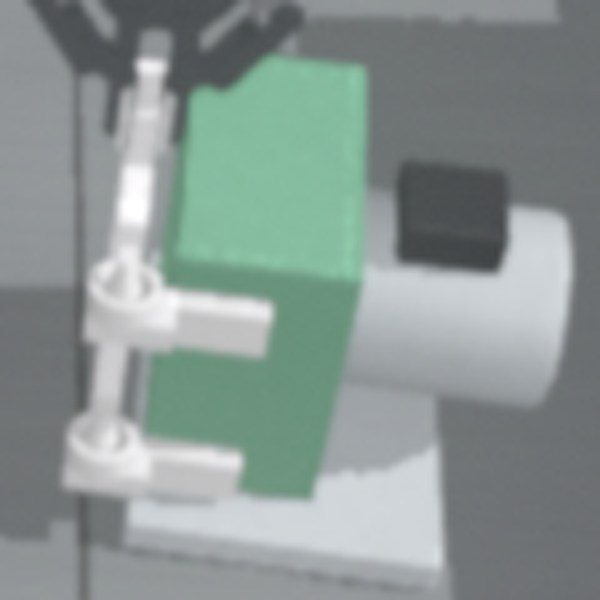

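```bash

python3 -m handwheel '[[0,-0.5,0,0,0,0],[0,0,0,0,0,0]]'
python3 -m handwheel '[[0,0,0,0,0,0],[0,0,0,0,0,0],[0,0,0,0,0,0],[0,0,0,0,0,0],[0,0,0,0,0,0]]' 0.4
python3 - <<'E'
from h import *
st=where()
p=robot.snapshot("wrist"); cv2.imwrite("pics/w14.png",p["color"])
E
```

```text
time: 16.85
eef_pos: [512.3, 220.9, 161.1]
tool_rot: [-1.251, -1.144, 1.142]
ft_force: [-5.6, 1.5, 8.4]
opening: 0.119
time: 17.35
eef_pos: [512.3, 220.8, 160.3]
tool_rot: [-1.25, -1.143, 1.143]
ft_force: [0.2, -0.2, 0.6]
opening: 0.399
t 17.35 pos [512.3 220.8 160.3] xyaw 84.86 z [-0.996  0.09  -0.   ] q [ 0.26  0.34 -0.09  1.14  0.    0.35] F [ 0.2 -0.2  0.6] T [-0.01 -0.01  0.03] op 0.399
```

View pics/w14.png

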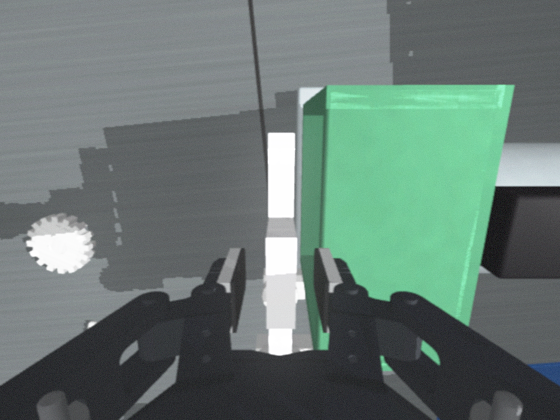

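```bash

python3 -m handwheel '[[0,-8,0,0,0,0],[0,-15,0,0,0,0],[0,-30,0,0,0,0],[0,-40,0,0,0,0],[0,-30,0,0,0,0],[0,0,0,0,0,0],[0,0,0,0,0,0],[0,0,0,0,0,0]]'
python3 - <<'E'
from h import *
for n in ["wrist","scene"]:
  st=where() if n=="wrist" else None
  p=robot.snapshot(n); cv2.imwrite(f"pics/{n}15.png",p["color"])
  for t in ["guard_door","door_free_edge","door_tab","pin_shoulder"]:
    for d in robot.tip_of(p,t)[:1]: print(n,t,round(d["score"],2),cam2w(d["position"],p,st).round(1))
  P=cloud(p,np.ones((420,560),bool),st); q=P[(abs(P[:,2]-210)<5)&(abs(P[:,0]-512)<60)&(abs(P[:,1]-220)<40)]
  print(len(q),q.mean(0),cv2.minAreaRect(q[:,:2].astype(np.float32)))
  q=P[(abs(P[:,2]-178)<5)&(abs(P[:,0]-512)<90)&(abs(P[:,1]-220)<20)]
  print(len(q),q.mean(0),cv2.minAreaRect(q[:,:2].astype(np.float32)))
  if n=="scene": cv2.imwrite("pics/s15.png",cv2.resize(p["color"][170:310,340:480],(600,600),interpolation=cv2.INTER_CUBIC))
E
```

```text
time: 18.2
eef_pos: [512.0, 220.7, 282.8]
tool_rot: [-1.25, -1.142, 1.144]
ft_force: [1.0, -1.3, 0.7]
opening: 0.401
t 18.2 pos [512.  220.7 282.8] xyaw 84.86 z [-0.996  0.09   0.001] q [0.26 0.31 0.2  1.46 0.   0.35] F [ 1.  -1.3  0.7] T [0.02 0.01 0.04] op 0.401
wrist guard_door 0.75 [599.5 211.1  48.5]
wrist door_free_edge 0.73 [509.1 220.3 190.3]
wrist pin_shoulder 0.94 [596.  217.5  46.8]
776 [506.26799489 222.20143599 207.04025709] ((506.7549743652344, 222.3227996826172), (11.849882125854492, 39.98977279663086), 84.60968780517578)
876 [518.3142194  221.08671042 175.60331276] ((525.1123657226562, 220.59471130371094), (11.337814331054688, 150.75143432617188), 84.6363296508789)
scene guard_door 0.61 [599.4 210.   49.1]
scene door_free_edge 0.97 [452.1 230.1  92.1]
scene door_tab 0.77 [506.2 219.8 189.9]
scene pin_shoulder 0.9 [596.4 214.6  48.6]
55 [509.73793461 219.92388859 207.85757749] ((510.97802734375, 219.3416290283203), (11.778579711914062, 45.534881591796875), 82.43611145019531)
95 [553.16331246 217.49431059 177.70183979] ((527.4679565429688, 225.80484008789062), (30.438037872314453, 149.38059997558594), 88.02493286132812)
```

View pics/s15.png

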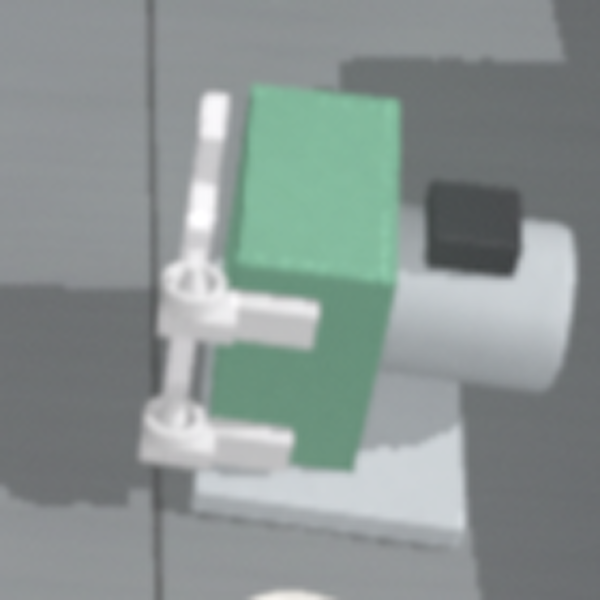

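View pics/wrist15.png

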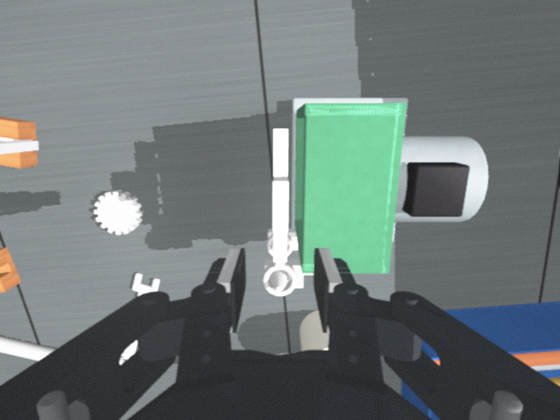

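View pics/scene15.png

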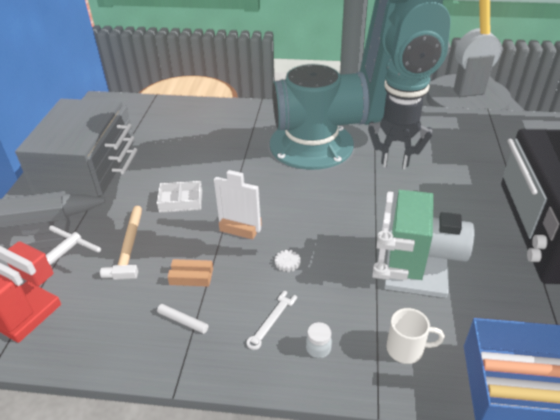

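```bash
python3 - <<'E'
from h import *
print(robot.finish_job()); where()
E
```

```text
the job is handed in; nothing more can be done
None
the job is handed in; nothing more can be done
```

I lifted the barred door by its tab, turned it and brought it in level about 47 mm above home. I then lowered both knuckles onto the pins until the bracket took the load, let go and backed straight up about 120 mm. The job was handed in at about 18 s, and no verdict came back.

**Last checks:**
- **On the pins:** both rings sit on their brackets with the pins inside. The networks put the door's origin at z ≈ 49 mm, where 50 was wanted.
- **Closed:** the door's heading is within about 0.5° of the gearbox's.
- **Forces:** the highest reading I saw was about 15 N, when the knuckles seated. It was near zero after letting go.
- **Other things:** the blank panel looks untouched in its block, and I saw nothing knocked over.

**What disagreed or was off:**
- **Fingertips:** the wrist depth image showed them about 20 mm behind the TCP, not 22 mm ahead of it. My first grip closed on air above the tab, so I gripped again about 38 mm lower.
- **Lean:** once released, the door leans about 2° towards its free edge. Its tab sits about 5 mm towards that edge and 2–3 mm low. That fits the play between the 24 mm bores and 20 mm pin feet, so I left it.
- **Network miss:** one reading of the free edge from the wrist camera was clearly wrong, at z 190. The scene camera put it at z 92, where 103 was expected; the lean accounts for only part of that.

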